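# Close up a hand of seven on the tile rack

## Task

The far player's hand is down to seven tiles, standing loosely spaced in the maroon rack across the table. With closed fingertips, push the rack's sliding end stop by its thumb tab along the rail, gathering the tiles into a closed row, until it drops into the seven-tile notch, the third from the open end of the rail. Do not grip the stop, touch or lift the tiles, or force the stop on against the closed row, and leave everything else on the table where it is.

Things in the scene. Friction and masses are not known exactly. Their poses are not given: they have to be found in the camera images.
- rack: maroon plastic tile rack of the far seat, fixed, 410 long (own y), 70 deep (own x), 63 tall. Origin: centre of its underside. Own +x points away from the robot, to the far player. On the top edge of its 12 mm back wall (own x = -14) runs a notched aluminium rail. The tiles stand in a channel on the wall's +x side, in a row from the end wall's face at own y = -195.
- stop (a joint): travel (m) of the dark steel end stop riding captive on the rail, 36 long, 22 wide. Grows towards the tiles (rack's own -y). Catch over the 13-tile notch at 0, 10-tile notch 0.078, 7-tile notch 0.156, 4-tile notch 0.234. Sliding takes 2 to 4 N, leaving a notch about 8 N; within 5 mm of a notch's middle the sprung catch pulls the stop in.
- tab_face (a point): centre of the push face of the stop's thumb tab, the flat upright face that looks away from the tiles (rack's own +y): 26 mm wide (along the rack's x), 28 mm tall, from 84 to 112 mm above the table; the tab is 8 mm thick. Push here towards the rack's own -y. Axes as the rack's. 18 mm behind (own +y of) the catch.
- stop_sides: the sides of the stop that a grip or hook would take hold of: the tile-side half of the thumb tab's thickness and the runner's two cheeks, which straddle the rail 22 mm wide overall, 44 to 80 mm above the table (its rear end is free to push on). Origin: on the rail's top at the middle of the runner, under the catch; axes as the rack's.
- stop_plate: the plate of the stop that stands across the tile channel and meets the last tile: 21 mm wide, 4 mm thick, 71 mm tall; its tile-side face lies 18 mm ahead (rack's own -y) of the body's origin, which is that of stop_sides.
- catch (a joint): height in m of the sprung catch, a steel roller with a round 9 mm button head on top of the runner, ahead of the tab: about 0 when it has dropped into a notch, about 0.004 when it rides on the rail between notches.
- notch7 (a point): middle of the rail's 7-tile notch, on the line of the rail's top, 63 mm above the table; axes as the rack's. The rail's four notches (4, 7, 10, 13 tiles) lie at the rack's own y = -70, +8, +86, +164 mm; each is a V 5 mm deep and 17 mm wide.
- tile0_mid (a point): centre of tile 0 of the seven tiles standing loosely spaced in the rack, counted from the end wall: 36 mm tall, 26 mm wide (along the row), 20 mm thick, 22 g, standing on the channel's floor 12 mm above the table; axes as the rack's.
- tile1_mid (a point): centre of tile 1 of the seven tiles standing loosely spaced in the rack, counted from the end wall: 36 mm tall, 26 mm wide (along the row), 20 mm thick, 22 g, standing on the channel's floor 12 mm above the table; axes as the rack's.
- tile2_mid (a point): centre of tile 2 of the seven tiles standing loosely spaced in the rack, counted from the end wall: 36 mm tall, 26 mm wide (along the row), 20 mm thick, 22 g, standing on the channel's floor 12 mm above the table; axes as the rack's.
- tile3_mid (a point): centre of tile 3 of the seven tiles standing loosely spaced in the rack, counted from the end wall: 36 mm tall, 26 mm wide (along the row), 20 mm thick, 22 g, standing on the channel's floor 12 mm above the table; axes as the rack's.
- tile4_mid (a point): centre of tile 4 of the seven tiles standing loosely spaced in the rack, counted from the end wall: 36 mm tall, 26 mm wide (along the row), 20 mm thick, 22 g, standing on the channel's floor 12 mm above the table; axes as the rack's.
- tile5_mid (a point): centre of tile 5 of the seven tiles standing loosely spaced in the rack, counted from the end wall: 36 mm tall, 26 mm wide (along the row), 20 mm thick, 22 g, standing on the channel's floor 12 mm above the table; axes as the rack's.
- tile6_mid (a point): centre of tile 6 of the seven tiles standing loosely spaced in the rack, counted from the end wall: 36 mm tall, 26 mm wide (along the row), 20 mm thick, 22 g, standing on the channel's floor 12 mm above the table; axes as the rack's.
- ashtray_mid (a point): middle of the round steel ashtray, 116 mm wide, 28 mm tall; leave alone
- cup_mid (a point): middle of the white ceramic cup with one handle, 72 mm wide, 75 mm tall; leave alone
- die0: a green acrylic die, 18 mm, origin under its centre; leave alone
- die1: the other green acrylic die, 18 mm, origin under its centre; leave alone
- chip: a loose white chip, 40 mm wide, 5 mm thick, origin under its centre; leave alone
- discard0: a discarded tile lying face up, 36 x 26 mm, 20 mm high, origin under its centre; leave alone
- discard1: another discarded tile lying face up, the same size; leave alone
Things that resemble listed ones, but are neither listed nor needed, are in the scene too. Leave any pink or purple look-alike of the part that bears tile6_mid alone. Leave any yellow look-alike of the part that bears tile3_mid alone.

How it is judged:
By the outcome, as a careful person would: the job done as asked, in the order asked, and still so for the second after the job is handed in, with the robot touching nothing.
It also fails if it takes over 38 s, if anything falls off the work surface, if the arm or the gripper's body presses on something with over 40 N, if the wrist force passes 120 N, or if a joint passes its speed limit or range.

## Robot

A 6-joint arm with a two-finger parallel gripper is mounted at the origin on the work surface. World frame = base frame: x ahead of the robot, y to its left, z up, the work surface at z = 0. Lengths are in m, angles in rad, forces in N, time in s.
With the tool pointing down it reaches from about 0.3 to 0.85 m from the base axis. Payload 5.4 kg.
Tool frame: the origin (TCP) lies midway between the tips of the shut fingers; the grasp point (between the pads) lies arm.pinch_z behind it (arm.pinch_z is the distance from the TCP to the grasp point, in m); z points along the fingers, y is the direction in which the jaws open and shut (so a half turn about z gives the same grasp; the last joint's range is limited). The gripper opens to 85 mm and grips with 20 to 120 N. Pads are 22 mm wide; open, the fingers measure 114 mm over their backs; the gripper's body (76 mm by 85 mm) begins 54 mm behind the grasp point. The pads swing forward as they close: fully open they stand 13 mm farther back than shut.
Start: joints at [-1.416, 0.158, 1.597, -0, 1.386, -0.21], TCP at [0.205, -0.537, 0.208] pointing down, gripper open.
Joint ranges: [-2.91, 2.91], [-0.94, 2.29], [0.18, 2.7], [-1.29, 4.43], [0.17, 2.64], [-3, 3]. Speed limits (rad/s): [2.57, 2.57, 3.14, 3.14, 3.14, 3.14].

## Interface

Orientations are given as a unit quaternion [w, x, y, z].
In Python, from station import arm gives the robot as it stands.
- The arm moves only by the shell command python3 -m crank 'ROWS' [OPENING] [FORCE]. ROWS is JSON, a list of rows, each an object with "dp": the shift along the tool's x, y, z in cm, a list of three; "dr": the turn, a rotation vector about the tool's x, y, z in rad, a list of three. In form: [{"dp": [dx, dy, dz], "dr": [rx, ry, rz]}, ...]. A call has 1 to 5 rows; each row is the pose to reach, as a shift and turn from the pose commanded when the call began, along the tool's axes at that moment; what a row does not reach only later rows make up. A row lasts 1/8 s, in which the tool goes at most 62.5 mm and 10.7 degrees, less where a joint would pass 70% of its speed; a pose out of reach is approached as far as the arm can. A call with a gripper value outside its range is refused whole. OPENING is the finger opening in cm, from 0 to 8.54, set as the call begins (- or left out, the last holds). The fingers move at their own pace and stop on an object; FORCE is the grip in N (left out, the last holds). Time passes only in rows, so rows that repeat a pose let the fingers close. It gives the time, the measured TCP pose, the force and the opening at its end, in the units of the state.
- arm.observe(): the state, without advancing time (a new reading comes with each control period).
- arm.camera(name): name is "scene" or "top"; returns a dict with "pixels" (480x640x3 uint8, red, green, blue), "range_z" (480x640 float32, m along the optical axis (not along the pixel's ray), 0 where there is no reading), "vfov" (degrees; the focal length in pixels is half the picture's height over the tangent of half this angle, whatever the lens; pixels are square), "cx", "cy" (the principal point, pixels), "R" (3x3) and "t" (3): a world point X has camera coordinates R X + t. Camera axes: x right, y down, z forward; pixel columns grow to the right and rows downward; lengths in m; the calibration is good to about 2 mm. A picture is of the moment at which its call begins.
- arm.finish_job(): hands the job in, once; it reports no verdict.
Trained networks look in a picture, given as the dict that the camera call returned (one of the last four; its "shot" number tells which), for a name from the list of things; names that differ only in an ending like _2 or _b are one class to them, and where a whole thing is asked for, a point or a joint stands for the part that bears it (a point fixed in the world has none). Each returns a list of dicts, best first, with "score" (0 to 1); they miss things now and then, are a little off and sometimes report something else, mostly with a low value. They report only what shows in the picture. A call takes as long as a camera call. They do not tell look-alikes from the thing itself.
- arm.search_frame(query, picture): "at" ([x, y, z] in m, in world coordinates, good to about 4 mm: the middle of the surface that is visible of it).
- arm.place_of(query, picture): "at" ([x, y, z] in m, in world coordinates, good to about 4 mm: a listed point, or the origin of a listed thing).
The state is a dict: "t": time; "joints": joint angles; "joint_velocities": joint speeds; "tau": joint torques, N m; "tool_pos": TCP position; "tool_rot": TCP orientation; "force": force on the tool from outside, world axes, zero at the start; "wrist_torque": the same for the moment, N m; "opening": finger opening in m.
Only numpy, scipy, OpenCV 4.12 (cv2) and the standard library are available. Lean on these libraries where they do the work, as an engineer would, in place of code of your own. Each camera call takes 0.05 s, during which the arm holds its last target. There are 200 camera calls.

## Working session

There is one attempt and no reset: what is moved stays moved. The work goes in short steps, Python scripts to look and compute and a shell command to move; the robot and the scene stay as the last step left them, time stands still between calls to the robot, and variables do not carry over. Pictures are saved under pics/ and viewed, about 8 in all and at most 12, crops included, and the job is handed in when it is done.

```bash
mkdir -p pics; cat > h.py <<'E'
from station import arm
import numpy as np, cv2
def save(p,n,crop=None,s=1):
    im=p["pixels"][...,::-1]
    if crop: a,b,c,d=crop; im=im[b:d,a:c]
    cv2.imwrite("pics/"+n,cv2.resize(im,None,fx=s,fy=s,interpolation=cv2.INTER_CUBIC))
def f(p): return p["pixels"].shape[0]/2/np.tan(np.radians(p["vfov"])/2)
def px(p,X):
    c=np.array(p["R"])@np.array(X)+np.array(p["t"]); return np.round([f(p)*c[0]/c[2]+p["cx"],f(p)*c[1]/c[2]+p["cy"]],0)
def cloud(p):
    z=p["range_z"]; v,u=np.mgrid[:z.shape[0],:z.shape[1]]
    C=np.stack([(u-p["cx"])/f(p)*z,(v-p["cy"])/f(p)*z,z],-1)
    return (C-np.array(p["t"]))@np.array(p["R"])
E
python3 - <<'E'
from h import *
for n in("scene","top"):
    p=arm.camera(n); save(p,n+"0.png")
    print(n,px(p,[.6,0,0]),np.array(p["R"]).round(2).tolist(),np.round(p["t"],3))
    for q in("rack","tab_face","stop_sides","notch7","tile0_mid","tile6_mid","catch","cup_mid","ashtray_mid"):
        for d in arm.place_of(q,p)[:3]: print(q,np.round(d["at"],4),round(d["score"],2),px(p,d["at"]))
print({k:np.round(v,3) for k,v in arm.observe().items()}, arm.pinch_z)
E
```

```text
scene [292. 277.] [[0.12, 0.99, -0.01], [0.64, -0.08, -0.76], [-0.76, 0.08, -0.65]] [-0.106 -0.319  1.346]
rack [0.6024 0.0017 0.0022] 0.96 [293. 277.]
rack [ 4.877e-01  8.560e-02 -4.000e-04] 0.37 [331. 233.]
tab_face [0.5965 0.1313 0.0953] 0.84 [368. 228.]
stop_sides [0.5965 0.1087 0.0649] 0.8 [353. 243.]
stop_sides [ 0.5861 -0.1095  0.0339] 0.61 [228. 263.]
notch7 [0.5833 0.0119 0.0592] 0.87 [297. 245.]
tile0_mid [ 0.5787 -0.1778  0.0292] 0.54 [189. 265.]
tile6_mid [0.6011 0.0155 0.0281] 0.81 [300. 265.]
tile6_mid [ 0.7442 -0.0337  0.0165] 0.79 [278. 337.]
tile6_mid [0.7368 0.0372 0.0134] 0.64 [323. 330.]Traceback (most recent call last):
  File "<stdin>", line 6, in <module>
ValueError: it knows: ashtray_mid, chip, cup_mid, die, discard, notch, rack, stop_plate, stop_sides, tab_face, tile0_mid, tile1_mid, tile2_mid, tile3_mid, tile4_mid, tile5_mid, tile6_mid
```

View pics/scene0.png

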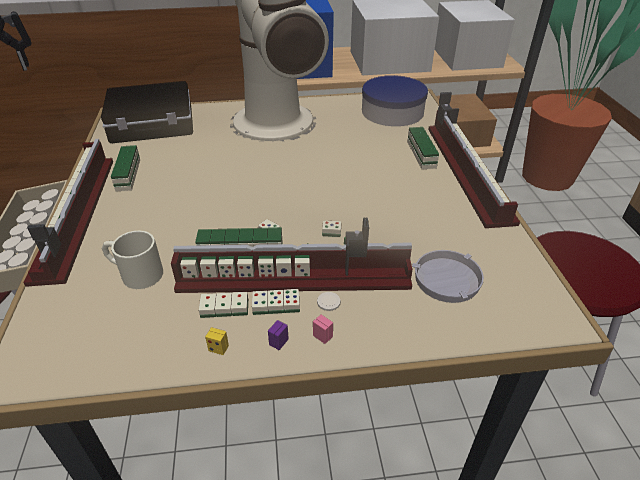

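The scene picture shows the far rack across the middle (pixels 175–410, 245–290), with its stop at (357,240), seven tiles at 180–310, the cup at (137,258) and the ashtray at (448,275). The two side racks have look-alike stops at (40,237) and (447,105), so the rack facing +x with seven tiles is the one meant.

```bash
python3 - <<'E'
from h import *
p=arm.camera("top"); save(p,"top0.png")
for q in("rack","tab_face","stop_sides","stop_plate","notch","tile0_mid","tile3_mid","tile6_mid","cup_mid","ashtray_mid","discard","die"):
    for d in arm.place_of(q,p)[:4]: print(q,np.round(d["at"],4),round(d["score"],2),px(p,d["at"]))
for n in("scene","top"):
    p=arm.camera(n)
    X=cloud(p).reshape(-1,3);X=X[p["range_z"].ravel()>0]
    m=(abs(X[:,0]-.59)<.08)&(abs(X[:,1])<.25)
    Y=X[m&(X[:,2]>.086)&(X[:,2]<.125)]; print(n,"tab",len(Y),np.percentile(Y,[2,50,98],axis=0).round(4).tolist())
    r=X[m&(X[:,2]>.058)&(X[:,2]<.068)]; l=cv2.fitLine(r[:,:2].astype(np.float32),cv2.DIST_HUBER,0,.01,.01).ravel(); print("rail",len(r),l,np.degrees(np.arctan2(l[1],l[0])),r[:,1].min(),r[:,1].max())
print({k:np.round(v,3).tolist() for k,v in arm.observe().items()}, arm.pinch_z)
E
```

```text
rack [0.6024 0.0024 0.0038] 0.59 [325. 237.]
tab_face [0.602  0.13   0.1029] 0.69 [241. 235.]
tab_face [ 0.4694 -0.0308  0.0025] 0.52 [346. 315.]
tab_face [0.5981 0.1152 0.065 ] 0.32 [254. 239.]
stop_sides [0.5998 0.1156 0.0655] 0.46 [253. 238.]
stop_plate [0.5925 0.1106 0.0625] 0.44 [257. 242.]
notch [0.6022 0.1307 0.1026] 0.65 [241. 235.]
notch [0.5871 0.0178 0.0613] 0.63 [315. 245.]
notch [0.6422 0.2698 0.0156] 0.62 [165. 217.]
tile0_mid [ 0.5881 -0.1753  0.0279] 0.59 [433. 242.]
tile0_mid [ 0.5315  0.1134 -0.0014] 0.4 [260. 280.]
tile3_mid [0.6628 0.0537 0.0026] 0.63 [294. 202.]
tile3_mid [ 0.589  -0.0808  0.0332] 0.57 [376. 243.]
tile3_mid [ 0.7402 -0.1295  0.0186] 0.5 [402. 152.]
tile6_mid [0.6033 0.0214 0.0305] 0.68 [313. 236.]
tile6_mid [0.7386 0.0329 0.0172] 0.54 [304. 156.]
tile6_mid [ 0.7387 -0.0345  0.0205] 0.5 [345. 154.]
cup_mid [ 0.5621 -0.2664  0.0338] 0.65 [491. 256.]
cup_mid [0.5913 0.0158 0.0614] 0.45 [316. 242.]
cup_mid [ 0.5911 -0.1124  0.0342] 0.38 [395. 241.]
cup_mid [ 0.5889 -0.1757  0.0265] 0.35 [433. 242.]
ashtray_mid [0.6455 0.2659 0.0147] 0.83 [168. 215.]

[... 284 characters left out ...]
6062, 0.1242, 0.1026], [0.6137, 0.1299, 0.1124]]
rail 1153 [0.10926828 0.9940123  0.5970388  0.07499918] 83.72686 -0.2498894688493528 0.20741532544601438
top tab 203 [[0.5842, 0.0968, 0.0862], [0.5959, 0.125, 0.1053], [0.6095, 0.1321, 0.1149]]
rail 1279 [ 0.1060425   0.9943616   0.5813232  -0.01922351] 83.912766 -0.2475851726827845 0.2095538889435598
{'t': 1.1, 'joints': [-1.416, 0.158, 1.597, -0.0, 1.386, -0.21], 'joint_velocities': [-0.001, -0.001, 0.0, -0.001, 0.0, -0.0], 'tau': [0.0, -39.601, -33.17, -0.0, 0.001, -0.0], 'tool_pos': [0.205, -0.537, 0.208], 'tool_rot': [-0.0, 0.983, 0.181, -0.0], 'force': [1.218, 0.269, 0.312], 'wrist_torque': [0.01, 0.047, 0.023], 'opening': 0.085} 0.0187
```

View pics/top0.png

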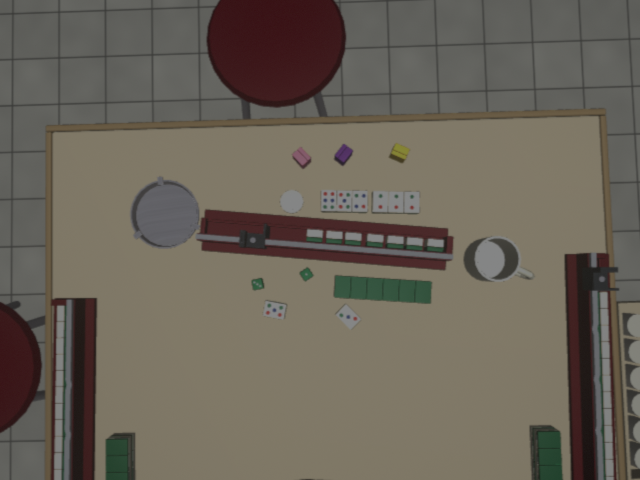

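The top view shows the rack's rail running from (198,237) to (450,257), the stop at (253,238), seven tiles at 315–436, and the ashtray, cup, dice and discards clear of the rail. I'll shut the fingers and travel high, turning so the tool's x lies along the rail.

```bash
python3 -m crank '[{"dp":[12.6,-10.6,0],"dr":[0,0,-0.18]},{"dp":[25,-21,0],"dr":[0,0,-0.36]},{"dp":[38,-32,0],"dr":[0,0,-0.54]},{"dp":[50,-42,0],"dr":[0,0,-0.72]},{"dp":[62.8,-52.9,0],"dr":[0,0,-0.9]}]' 0 20
python3 - <<'E'
from h import *
P=[]
for n in("scene","top"):
    p=arm.camera(n); X=cloud(p).reshape(-1,3);X=X[p["range_z"].ravel()>0]
    m=(abs(X[:,0]-.59)<.04)&(X[:,1]>-.2)&(X[:,1]<.2)
    r=X[m&(X[:,2]>.058)&(X[:,2]<.066)&((X[:,1]<.07)|(X[:,1]>.15))]
    c=np.polyfit(r[:,1],r[:,0],1)
    for _ in range(5):
        e=abs(np.polyval(c,r[:,1])-r[:,0]); c=np.polyfit(r[e<.006][:,1],r[e<.006][:,0],1)
    print(n,len(r),c,np.degrees(np.arctan(c[0])))
o=arm.observe(); print(o["tool_pos"],o["tool_rot"],o["t"])
E
```

```text
t: 1.72
tool_pos: [0.3575, -0.2622, 0.2085]
tool_rot: [0.0, 0.805, 0.593, 0.0]
force: [1.0, -0.3, -0.7]
opening: -0.0001
scene 815 [0.10441482 0.58751121] 5.9609279581627765
top 1009 [0.10390639 0.58329591] 5.932109844178458
[ 0.35881804 -0.25928192  0.20827397] [-2.34871387e-04  8.03797432e-01  5.94902358e-01  9.03642911e-04] 1.825
```

```bash
python3 -m crank '[{"dp":[9.8,2.1,0],"dr":[0,0,-0.04]},{"dp":[19.7,4.2,0],"dr":[0,0,-0.08]},{"dp":[29.5,6.3,0],"dr":[0,0,-0.12]},{"dp":[39.4,8.4,0],"dr":[0,0,-0.16]},{"dp":[49.2,10.6,0],"dr":[0,0,-0.194]}]'
cat >> h.py <<'E'
th=np.radians(5.94); Y=np.array([np.sin(th),np.cos(th),0]); Xr=np.array([np.cos(th),-np.sin(th),0])
def where():
    o=arm.observe(); T=o["tool_pos"]; q=o["tool_rot"]
    print("t",o["t"],"T",np.round(T,4),"head",round(np.degrees(2*np.arctan2(q[2],q[1])),2),"q",np.round(q,4),"s",round(float(Y@T),4),"c",round(float(Xr@T),4),"F_y",round(float(Y@o["force"]),2),np.round(o["force"],1))
E
python3 -c "
from h import *
where()"
```

```text
t: 2.45
tool_pos: [0.5123, 0.0088, 0.2085]
tool_rot: [0.001, 0.746, 0.666, 0.0]
force: [0.3, -0.5, 0.1]
opening: 0.0
t 2.45 T [0.5123 0.0088 0.2085] head 83.56 q [6.000e-04 7.457e-01 6.663e-01 1.000e-04] s 0.0617 c 0.5087 F_y -0.45 [ 0.3 -0.5  0.1]
```

```bash
python3 -m crank '[{"dp":[6,2.4,0],"dr":[0,0,0]},{"dp":[12,4.8,0],"dr":[0,0,0]},{"dp":[17.7,7.1,0],"dr":[0,0,0]},{"dp":[17.7,7.1,0],"dr":[0,0,0]}]'
python3 - <<'E'
from h import *
where()
for n in("scene","top"):
    p=arm.camera(n)
    for q in("tab_face","notch","stop_sides","stop_plate","rack"):
        for d in arm.place_of(q,p)[:2]: print(n,q,np.round(d["at"],4),round(d["score"],2),"s,c",np.round([Y@d["at"],Xr@d["at"]],4))
    C=cloud(p); S=C@Y; c=C@Xr; z=C[...,2]
    m=(abs(c-.582)<.02)&(z>.087)&(z<.118)&(S>.12)&(S<.21)&(p["range_z"]>0)
    print("tab s pct",m.sum(),np.percentile(S[m],[1,5,25,50,75,95,99]).round(4),"c",np.percentile(c[m],[2,50,98]).round(4))
    u,v=px(p,[.598,.12,.08]).astype(int); save(p,n+"1.png",(max(u-110,0),v-70,u+110,v+70),3.5)
E
```

```text
t: 2.95
tool_pos: [0.6025, 0.1783, 0.207]
tool_rot: [-0.0, 0.745, 0.667, -0.0]
force: [0.1, -0.6, 0.3]
opening: 0.0004
t 2.95 T [0.6025 0.1783 0.207 ] head 83.75 q [-4.000e-04  7.446e-01  6.675e-01 -2.000e-04] s 0.2397 c 0.5808 F_y -0.54 [ 0.1 -0.6  0.3]
scene tab_face [0.5951 0.1324 0.0973] 0.84 s,c [0.1933 0.5782]
scene notch [0.5864 0.0147 0.0632] 0.93 s,c [0.0753 0.5817]
scene stop_sides [0.5955 0.1103 0.0691] 0.73 s,c [0.1713 0.5809]
scene stop_plate [0.5968 0.1144 0.0648] 0.53 s,c [0.1755 0.5818]
scene rack [6.057e-01 4.000e-04 3.500e-03] 0.86 s,c [0.0631 0.6024]
tab s pct 139 [0.1711 0.173  0.184  0.186  0.1891 0.1913 0.1917] c [0.5728 0.5898 0.5972]
top tab_face [0.6025 0.1297 0.1011] 0.68 s,c [0.1914 0.5858]
top notch [0.5885 0.014  0.061 ] 0.69 s,c [0.0748 0.5839]
top stop_sides [0.5988 0.1154 0.0661] 0.42 s,c [0.1767 0.5836]
top stop_plate [0.5937 0.1128 0.0626] 0.41 s,c [0.1736 0.5788]
top rack [0.6003 0.0019 0.002 ] 0.87 s,c [0.064  0.5969]
tab s pct 176 [0.1598 0.1656 0.1818 0.186  0.1898 0.1925 0.1935] c [0.5678 0.5809 0.593 ]
```

View pics/scene1.png

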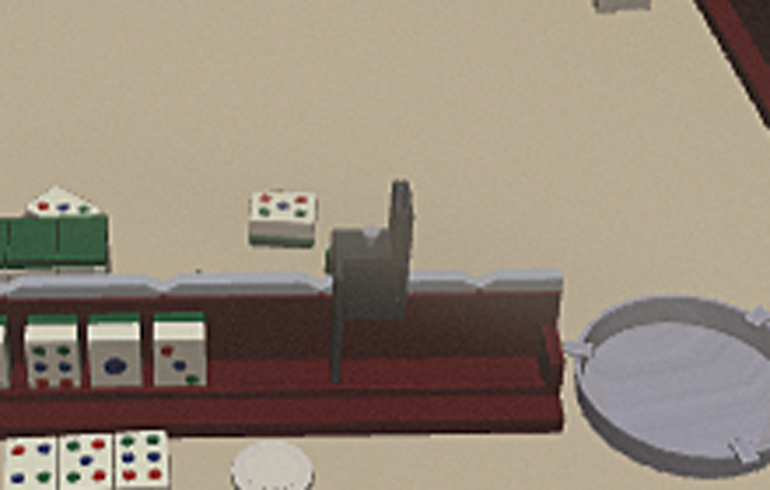

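View pics/top1.png

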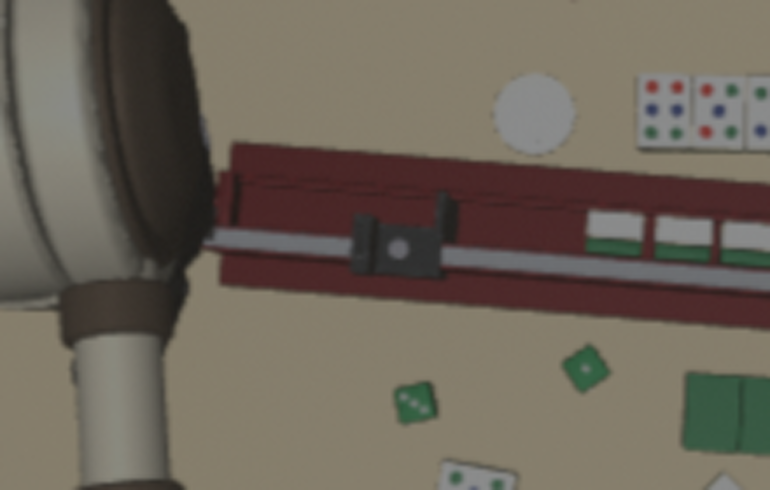

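The crops show the notches as V gaps in the rail: 13-tile at scene crop (475,285), 10-tile just ahead of the stop near (325,285), and 7-tile at (160,285). The tab stands upright at (400,225). The tool is behind the open end, so I descend behind the tab and approach.

```bash
python3 -m crank '[{"dp":[0,0.1,5.8],"dr":[0,0,0]},{"dp":[0,0.1,11.5],"dr":[0,0,0]},{"dp":[0,0.1,11.5],"dr":[0,0,0]},{"dp":[-1.5,0.1,11.5],"dr":[0,0,0]},{"dp":[-2.5,0.1,11.5],"dr":[0,0,0]}]'; python3 -c "
from h import *
where()
p=arm.camera('scene');u,v=px(p,[.598,.12,.08]).astype(int); save(p,'s2.png',(u-110,v-70,u+110,v+70),3.5)"
```

```text
t: 4.18
tool_pos: [0.6022, 0.1496, 0.0969]
tool_rot: [0.002, 0.746, 0.666, 0.002]
force: [-0.3, -0.0, 0.6]
opening: -0.0003
t 4.175 T [0.6022 0.1496 0.0969] head 83.56 q [0.002  0.7457 0.6662 0.0022] s 0.2112 c 0.5835 F_y -0.07 [-0.3 -0.   0.6]
```

View pics/s2.png

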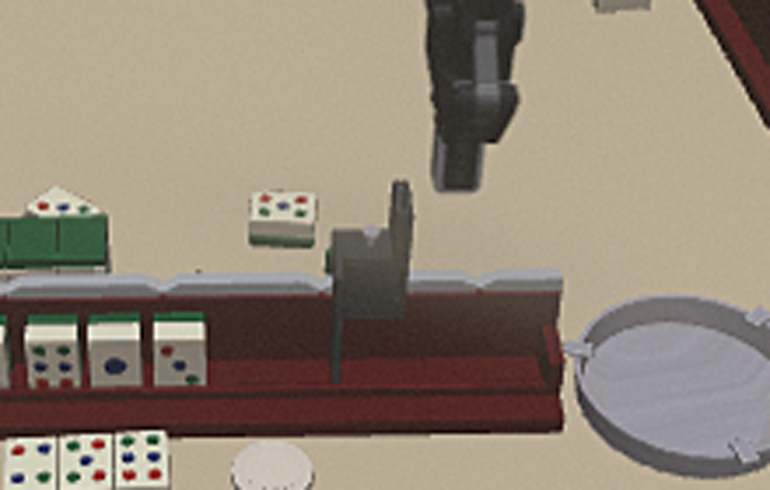

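Fingertips (bottom edge at crop (457,190)) are behind the tab at (400,182–232), but look a bit high. I'll compare with the projected TCP.

```bash
python3 - <<'E'
from h import *
where()
for n in("scene","top"):
    p=arm.camera(n); u0,v0=px(p,[.598,.12,.08]).astype(int)-[110,70]
    T=arm.observe()["tool_pos"]; print(n,"TCP crop px",(px(p,T)-[u0,v0])*3.5, "tabtop",(px(p,Y*.1885+Xr*.582+[0,0,.112])-[u0,v0])*3.5)
    C=cloud(p); S=C@Y; c=C@Xr; z=C[...,2]
    m=(abs(c-.582)<.025)&(z>.07)&(z<.14)&(S>.196)&(S<.24)&(p["range_z"]>0)
    print(m.sum(),[np.percentile(a[m],[2,10,50,90,98]).round(4) for a in(S,c,z)] if m.sum()>5 else 0)
E
```

```text
t 4.225 T [0.6019 0.1486 0.0965] head 83.51 q [0.002  0.746  0.6659 0.0017] s 0.21 c 0.5833 F_y -1.45 [ 0.8 -1.5  0. ]
scene TCP crop px [448.  220.5] tabtop [402.5 192.5]
124 [array([0.1988, 0.1992, 0.2077, 0.2184, 0.2203]), array([0.5789, 0.5882, 0.5914, 0.5974, 0.5983]), array([0.1197, 0.1218, 0.1313, 0.1381, 0.1394])]
top TCP crop px [315.  234.5] tabtop [360.5 238. ]
0 0
```

```bash
python3 - <<'E'
from h import *
where()
p=arm.camera("scene"); C=cloud(p)
u0,v0=px(p,[.598,.12,.08]).astype(int)-[110,70]
u=u0+int(457/3.5)
for v in range(v0+36,v0+66,1): print(v,p["pixels"][v,u],p["range_z"][v,u].round(4),C[v,u].round(4) if p["range_z"][v,u]>0 else '')
save(p,"s3.png",(u-30,v0+20,u+30,v0+80),10)
E
```

```text
t 4.325 T [0.6011 0.15   0.0954] head 83.5 q [0.0011 0.746  0.6659 0.0014] s 0.2114 c 0.5824 F_y 0.45 [-0.3  0.5  0. ]
202 [49 51 43] 0.7461 [0.6482 0.1353 0.1867]
203 [49 47 39] 0.7514 [0.6451 0.1364 0.1824]
204 [52 50 45] 0.7598 [0.6394 0.1382 0.1762]
205 [55 52 49] 0.7717 [0.6311 0.1407 0.168 ]
206 [54 48 41] 0.7729 [0.6311 0.1409 0.166 ]
207 [52 51 45] 0.7967 [0.6135 0.1461 0.1506]
208 [56 52 47] 0.8001 [0.6119 0.1467 0.1473]
209 [55 53 47] 0.8028 [0.6108 0.1472 0.1445]
210 [53 51 50] 0.8007 [0.6134 0.1466 0.1445]
211 [56 52 46] 0.8008 [0.6144 0.1465 0.1432]
212 [54 52 44] 0.8022 [0.6143 0.1466 0.1412]
213 [59 55 52] 0.8033 [0.6145 0.1468 0.1393]
214 [59 55 50] 0.8046 [0.6145 0.1469 0.1373]
215 [60 56 51] 0.8123 [0.6096 0.1485 0.1313]
216 [67 64 62] 0.0 
217 [62 57 52] 0.8134 [0.6109 0.1485 0.1282]
218 [66 63 58] 0.8084 [0.6157 0.1472 0.13  ]
219 [54 52 45] 0.8129 [0.6133 0.1481 0.126 ]
220 [75 75 74] 0.8229 [0.6067 0.1502 0.1186]
221 [133 126 114] 0.8222 [0.6084 0.1499 0.1178]
222 [182 170 146] 1.0135 [ 0.4636  0.1921 -0.0029]
223 [186 172 150] 1.0096 [ 0.4678  0.1911 -0.002 ]
224 [182 169 146] 1.0047 [ 4.729e-01  1.899e-01 -4.000e-04]
225 [180 168 144] 1.0048 [ 0.474   0.1897 -0.0021]
226 [183 169 145] 0.998 [0.4805 0.1881 0.0007]
227 [183 170 146] 1.0042 [ 0.4771  0.1893 -0.0047]
228 [182 170 145] 0.9962 [ 0.4844  0.1873 -0.0012]
229 [181 168 146] 0.9955 [ 0.4862  0.187  -0.0023]
230 [181 169 143] 0.9922 [ 0.49    0.1861 -0.0017]
231 [182 169 145] 0.9877 [ 4.946e-01  1.850e-01 -3.000e-04]
```

View pics/s3.png

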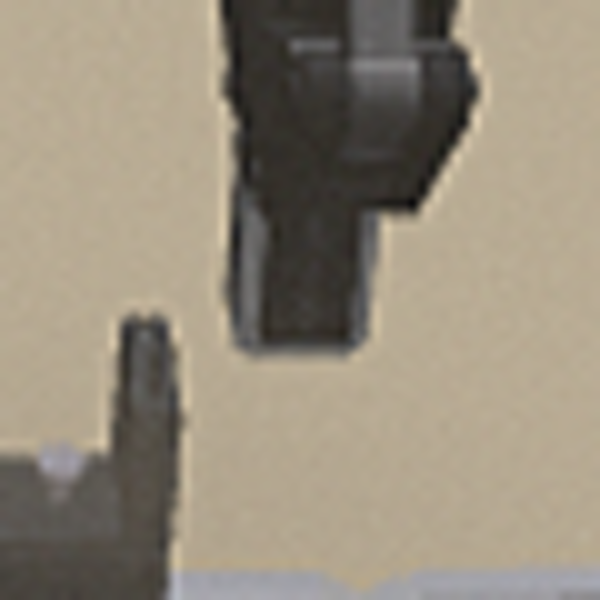

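The visible tip sits only about 3.5 px (7 mm) below the tab top, with some disagreement between camera and TCP heights. I'll go about 9 mm lower, still well above the 63 mm rail, then start the push.

```bash
python3 -m crank '[{"dp":[0,0,0.9],"dr":[0,0,0]},{"dp":[-0.5,0,0.9],"dr":[0,0,0]},{"dp":[-1.0,0,0.9],"dr":[0,0,0]},{"dp":[-1.5,0,0.9],"dr":[0,0,0]},{"dp":[-2.0,0,0.9],"dr":[0,0,0]}]'; python3 - <<'E'
from h import *
where(); where()
p=arm.camera('scene');u,v=px(p,[.598,.12,.08]).astype(int); save(p,'s4.png',(u-110,v-70,u+110,v+70),3.5)
where()
for d in arm.place_of("tab_face",p)[:1]: print(np.round(d["at"],4),Y@d["at"])
E
```

```text
t: 5.0
tool_pos: [0.5972, 0.1318, 0.0838]
tool_rot: [-0.001, 0.746, 0.666, 0.001]
force: [1.9, 5.2, -3.3]
opening: -0.0001
t 5.0 T [0.5972 0.1318 0.0838] head 83.58 q [-9.000e-04  7.456e-01  6.664e-01  7.000e-04] s 0.1929 c 0.5804 F_y 5.38 [ 1.9  5.2 -3.3]
t 5.0 T [0.5972 0.1318 0.0838] head 83.58 q [-9.000e-04  7.456e-01  6.664e-01  7.000e-04] s 0.1929 c 0.5804 F_y 5.38 [ 1.9  5.2 -3.3]
t 5.05 T [0.5972 0.1308 0.0838] head 83.58 q [-5.000e-04  7.456e-01  6.664e-01  1.000e-04] s 0.1919 c 0.5804 F_y -0.06 [ 0.  -0.1  0.2]
[0.598  0.1241 0.0962] 0.18531887702788943
```

View pics/s4.png

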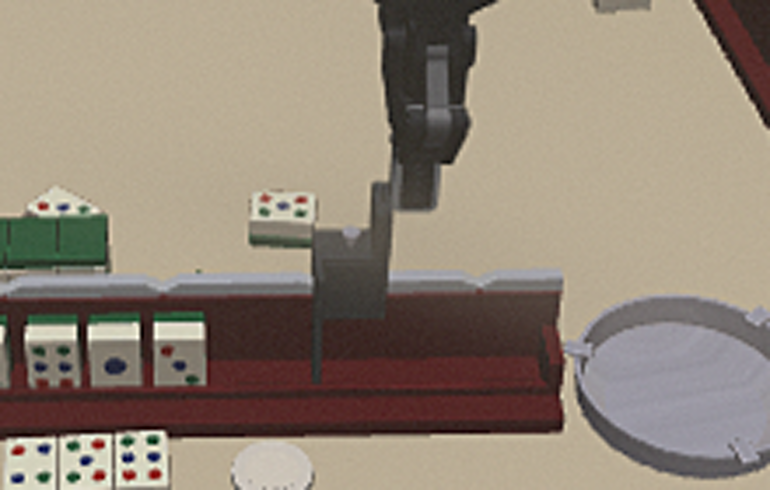

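The stop is sliding: it moved about 9 mm, the fingertips (393–437, bottom at 210) are flush on the tab face at 390 and overlap more than half its height, and the plate is at 318. Now small steps, watching the force as the catch crosses the 10-tile notch for calibration.

```bash
w(){ python3 -c "from h import *; where()"; }
python3 -m crank '[{"dp":[-0.25,0,0],"dr":[0,0,0]},{"dp":[-0.5,0,0],"dr":[0,0,0]}]' >/dev/null; w
python3 -m crank '[{"dp":[-0.2,0,0],"dr":[0,0,0]}]' >/dev/null; w
python3 -m crank '[{"dp":[-0.2,0,0],"dr":[0,0,0]}]' >/dev/null; w
python3 -m crank '[{"dp":[-0.2,0,0],"dr":[0,0,0]}]' >/dev/null; w
python3 -m crank '[{"dp":[-0.2,0,0],"dr":[0,0,0]}]' >/dev/null; w
python3 -m crank '[{"dp":[-0.2,0,0],"dr":[0,0,0]}]' >/dev/null; w
python3 -m crank '[{"dp":[-0.2,0,0],"dr":[0,0,0]}]' >/dev/null; w
```

```text
t 5.35 T [0.5969 0.1262 0.0842] head 83.59 q [-3.000e-04  7.455e-01  6.665e-01  2.000e-04] s 0.1873 c 0.5806 F_y 3.52 [-0.3  3.6 -2.1]
t 5.475 T [0.5968 0.1232 0.0843] head 83.6 q [ 5.000e-04  7.455e-01  6.665e-01 -4.000e-04] s 0.1843 c 0.5808 F_y -0.58 [-0.4 -0.5  0. ]
t 5.6 T [0.5968 0.1211 0.0846] head 83.58 q [ 6.000e-04  7.456e-01  6.664e-01 -1.000e-04] s 0.1822 c 0.5811 F_y 0.3 [-0.8  0.4  0.1]
t 5.725 T [0.5965 0.1194 0.0845] head 83.58 q [ 4.000e-04  7.456e-01  6.664e-01 -0.000e+00] s 0.1805 c 0.581 F_y 0.63 [ 0.2  0.6 -0.3]
t 5.85 T [0.5964 0.1183 0.0845] head 83.56 q [-2.000e-04  7.457e-01  6.663e-01  7.000e-04] s 0.1794 c 0.5809 F_y 5.15 [ 1.2  5.1 -0.1]
t 5.975 T [0.5963 0.1179 0.0845] head 83.56 q [-0.001   0.7457  0.6663  0.0019] s 0.179 c 0.5809 F_y 11.33 [ 1.7 11.2  0.4]
t 6.1 T [0.5961 0.1168 0.0845] head 83.58 q [-0.0013  0.7456  0.6664  0.0024] s 0.1778 c 0.5808 F_y 11.28 [ 2.  11.1 -0.7]
```

The notch-10 signature is clear: the stop dropped at tool s≈0.1855, was contacted again at 0.180 and then held. So the 7-notch drop should begin near s≈0.1075, with seated contact at 0.102. I'll slide on to s≈0.117.

```bash
w(){ python3 -c "from h import *; where()"; }
python3 -m crank '[{"dp":[-0.4,0,0],"dr":[0,0,0]},{"dp":[-0.8,0,0],"dr":[0,0,0]},{"dp":[-1.3,0,0],"dr":[0,0,0]},{"dp":[-1.9,0,0],"dr":[0,0,0]},{"dp":[-2.5,0,0],"dr":[0,0,0]}]' >/dev/null; w
python3 -m crank '[{"dp":[-0.6,0,0],"dr":[0,0,0]},{"dp":[-1.2,0,0],"dr":[0,0,0]},{"dp":[-1.8,0,0],"dr":[0,0,0]},{"dp":[-2.4,0,0],"dr":[0,0,0]},{"dp":[-3.0,0,0],"dr":[0,0,0]}]' >/dev/null; w
python3 - <<'E'
from h import *
where()
p=arm.camera('scene');u,v=px(p,[.598,.04,.06]).astype(int); save(p,'s5.png',(u-110,v-70,u+110,v+70),3.5)
where()
E
```

```text
t 6.725 T [0.5933 0.0904 0.0845] head 83.59 q [-3.000e-04  7.455e-01  6.665e-01  1.400e-03] s 0.1513 c 0.5808 F_y 6.12 [ 2.3  5.9 -0.2]
t 7.35 T [0.5902 0.0606 0.0845] head 83.59 q [-3.000e-04  7.456e-01  6.664e-01  1.600e-03] s 0.1214 c 0.5807 F_y 5.73 [ 2.2  5.5 -0.2]
t 7.35 T [0.5902 0.0606 0.0845] head 83.59 q [-3.000e-04  7.456e-01  6.664e-01  1.600e-03] s 0.1214 c 0.5807 F_y 5.73 [ 2.2  5.5 -0.2]
t 7.4 T [0.59   0.0594 0.0845] head 83.58 q [1.000e-04 7.456e-01 6.664e-01 9.000e-04] s 0.1202 c 0.5807 F_y 0.97 [ 0.8  0.9 -0. ]
```

View pics/s5.png

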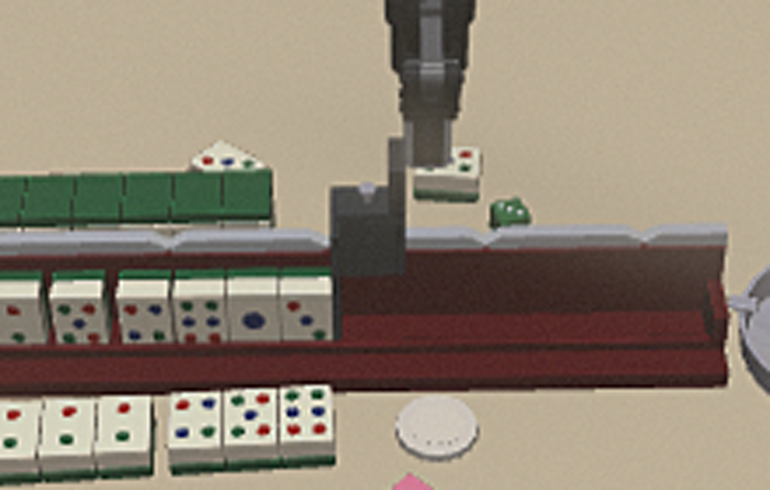

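The stop (button at (367,188)) is about 18–20 mm short of the 7-notch at (325,240). It is gathering upright tiles, and gaps remain farther left. I'll go on slowly.

```bash
w(){ python3 -c "from h import *; where()"; }
python3 -m crank '[{"dp":[-0.3,0,0],"dr":[0,0,0]},{"dp":[-0.6,0,0],"dr":[0,0,0]},{"dp":[-0.9,0,0],"dr":[0,0,0]}]' >/dev/null; w
python3 -m crank '[{"dp":[-0.15,0,0],"dr":[0,0,0]}]' >/dev/null; w
python3 -m crank '[{"dp":[-0.15,0,0],"dr":[0,0,0]}]' >/dev/null; w
```

```text
t 7.775 T [0.589  0.0512 0.0845] head 83.59 q [0.     0.7455 0.6665 0.001 ] s 0.1119 c 0.5806 F_y 3.71 [1.8 3.5 0. ]
t 7.9 T [0.5888 0.0493 0.0845] head 83.59 q [2.000e-04 7.455e-01 6.665e-01 8.000e-04] s 0.11 c 0.5806 F_y 5.44 [2.4 5.2 0.1]
t 8.025 T [0.5886 0.0476 0.0845] head 83.59 q [3.000e-04 7.455e-01 6.665e-01 5.000e-04] s 0.1082 c 0.5805 F_y 1.96 [ 2.7  1.7 -0.4]
```

```bash
w(){ python3 -c "from h import *; where()"; }
python3 -m crank '[{"dp":[-0.1,0,0],"dr":[0,0,0]}]' >/dev/null; w
python3 -m crank '[{"dp":[-0.1,0,0],"dr":[0,0,0]}]' >/dev/null; w
python3 - <<'E'
from h import *
where()
p=arm.camera('scene');u,v=px(p,[.598,.0,.06]).astype(int); save(p,'s6.png',(u-110,v-70,u+110,v+70),3.5)
where()
E
```

```text
t 8.15 T [0.5876 0.0457 0.0841] head 83.6 q [ 1.000e-04  7.455e-01  6.665e-01 -9.000e-04] s 0.1063 c 0.5797 F_y -0.47 [-0.  -0.5 -0.4]
t 8.275 T [0.5874 0.0448 0.0839] head 83.57 q [-1.000e-04  7.456e-01  6.664e-01 -7.000e-04] s 0.1053 c 0.5796 F_y -0.28 [-0.8 -0.2  0.4]
t 8.275 T [0.5874 0.0448 0.0839] head 83.57 q [-1.000e-04  7.456e-01  6.664e-01 -7.000e-04] s 0.1053 c 0.5796 F_y -0.28 [-0.8 -0.2  0.4]
t 8.325 T [0.5875 0.0448 0.0839] head 83.57 q [-1.000e-04  7.457e-01  6.663e-01 -6.000e-04] s 0.1054 c 0.5797 F_y -0.5 [ 0.2 -0.5 -0.2]
```

View pics/s6.png

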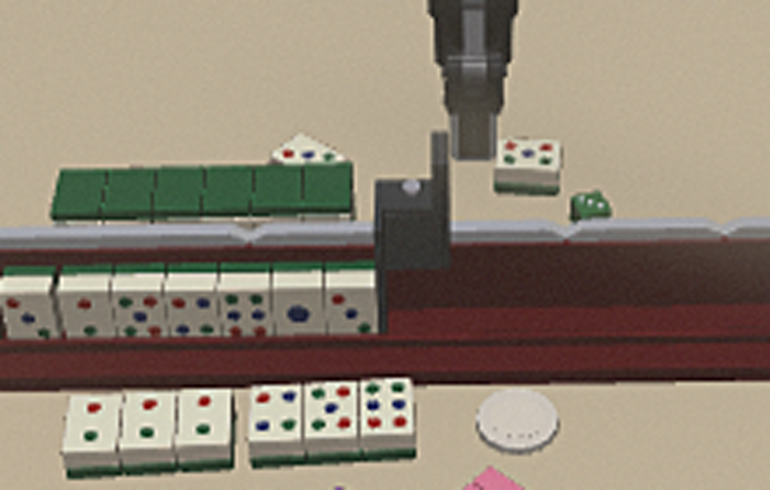

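The stop dropped as predicted: force went to zero, there's a visible gap between finger (453) and tab (447), and the button sits low over the notch at (410,186). The row is closed within the 3 mm slack. I'll back off, rise and verify.

```bash
python3 -m crank '[{"dp":[1.5,0,0],"dr":[0,0,0]},{"dp":[4,0,0],"dr":[0,0,0]},{"dp":[5,0,-5],"dr":[0,0,0]},{"dp":[6,0,-10],"dr":[0,0,0]},{"dp":[8,0,-13],"dr":[0,0,0]}]'
python3 -m crank '[{"dp":[3,0,0],"dr":[0,0,0]},{"dp":[5,0,0],"dr":[0,0,0]},{"dp":[5,0,0],"dr":[0,0,0]}]'
python3 - <<'E'
from h import *
where()
p=arm.camera('scene');u,v=px(p,[.598,.0,.06]).astype(int); save(p,'s7.png',(u-110,v-70,u+110,v+70),3.5)
print([round(float(Y@arm.place_of(q,p)[0]["at"]),4) for q in("tab_face","stop_sides")])
print([(q,np.round(arm.place_of(q,p)[0]["at"],3)) for q in("chip","cup_mid","ashtray_mid","discard")])
E
```

```text
t: 8.95
tool_pos: [0.5978, 0.1259, 0.2175]
tool_rot: [0.001, 0.746, 0.666, 0.001]
force: [0.8, -0.6, 1.3]
opening: 0.0003
t: 9.32
tool_pos: [0.6017, 0.176, 0.2132]
tool_rot: [-0.0, 0.745, 0.667, -0.001]
force: [-0.0, -0.5, -0.2]
opening: -0.0001
t 9.325 T [0.6017 0.176  0.2132] head 83.72 q [-5.000e-04  7.448e-01  6.673e-01 -8.000e-04] s 0.2373 c 0.5803 F_y -0.49 [-0.  -0.5 -0.2]
[0.0903, 0.0697]
[('chip', array([0.664, 0.05 , 0.002])), ('cup_mid', array([ 0.556, -0.267,  0.035])), ('ashtray_mid', array([0.652, 0.269, 0.015])), ('discard', array([ 0.47 , -0.037, -0.001]))]
```

View pics/s7.png

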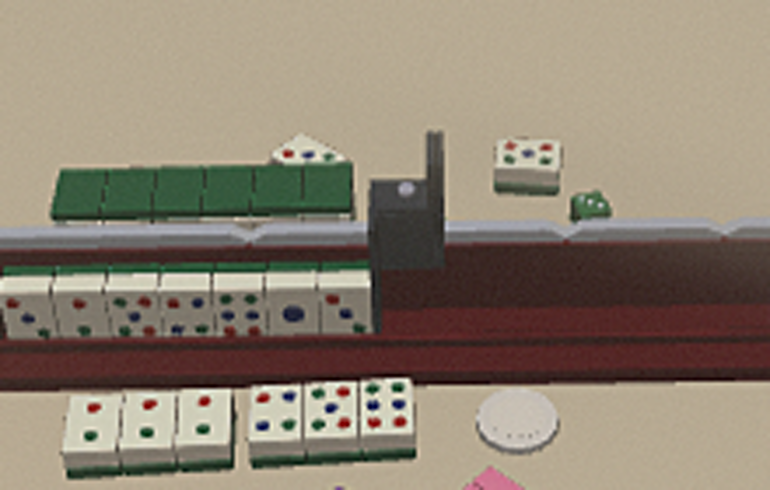

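The stop settled about 3 mm further on its own into the notch. The button is flush at (405,188), midway between the 4-notch (250) and the 10-notch (568). The row of seven is closed and upright, and nothing else has moved. Handing in.

```bash
python3 -c "
from h import *
print(arm.finish_job()); where()"
```

```text
the job is handed in; nothing more can be done
None
the job is handed in; nothing more can be done
```

The stop is in the seven-tile notch and the job is handed in, at about 9.4 s of the 38 s allowed. I pushed the thumb tab along the rail with closed fingertips, past the 10-tile notch, and never gripped the stop or touched a tile.

**Seating:** I used the 10-tile notch as a reference, since force showed the stop dropping into it. The 7-tile drop came where that predicted, 78 mm further on, and the force on the fingers went to zero. I stopped pushing there, and the sprung catch pulled the stop in the last few millimetres.

**Last picture:** The arm was clear. The catch button sat low, midway between the 4- and 10-tile notches. The seven tiles stood upright in a closed row. The detected tab face was at 0.090 m along the rail, against 0.091–0.093 m expected.

**Other objects:** The chip, cup, ashtray and the one discard I compared read as before, within about 7 mm. That is slightly more than the stated 4 mm accuracy, but the arm never went near them. I did not re-measure the dice or the other discard; in the pictures, both discards and the one die in view looked unmoved.

**Disagreements:**
- The camera placed the fingertips 10–20 mm higher than the reported tool position, so I lowered the tool 9 mm before pushing.
- The picture taken right after the drop still showed the stop about 3 mm short, still settling. The later picture showed it seated.

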